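Full hand turn of an inspection dial

ROBOT

A 6-joint arm with a two-finger parallel gripper is mounted at the origin on the work surface. World frame = base frame: x ahead of the robot, y to its left, z up, the work surface at z = 0. Lengths are in mm, angles in rad, forces in N, time in s.
With the tool pointing down it reaches from about 325 to 875 mm from the base axis. Payload 4.4 kg.
Tool frame: the origin (TCP) lies at the very end of the fingers, on their centre line; the grasp point (between the pads) lies 19 mm behind it; x points along the fingers, z is the direction in which the jaws open and shut, and the axes are right-handed (so a half turn about x gives the same grasp; the last joint's range is limited). The gripper opens to 85 mm and grips with 20 to 120 N. Pads are 22 mm wide; open, the fingers measure 114 mm over their backs; the gripper's body (76 mm by 85 mm) begins 54 mm behind the grasp point. The pads swing forward as they close: fully open they stand 13 mm farther back than shut.
Start: joints at [-1.341, 0.207, 1.542, -0, 1.393, -0.15], TCP at [213.16, -534.032, 231.282] pointing down, gripper open.
Joint ranges: [-2.73, 2.73], [-0.86, 2.22], [0.23, 2.46], [-1.11, 4.25], [0.08, 2.63], [-2.82, 2.82]. Speed limits (rad/s): [2.79, 2.79, 3.14, 3.14, 3.14, 3.14].

INTERFACE

Orientations are given as a unit quaternion [x, y, z, w].
In Python, from rig import robot, optics, order, recognise, pinpoint gives the robot as it stands.
- The arm moves only by the tool drive_tool, never from a script. Its argument "steps" is a list that holds one entry, the list of rows, each a list of 7 numbers: the finger opening in mm, from 0 to 85.4, then the shift along the tool's x, y, z in units of 40 mm (1.0 is 40 mm), then the turn, a rotation vector about the tool's x, y, z in units of 5 degrees (1.0 is 5 degrees). A call has 1 to 12 rows; each row is the pose to reach, as a shift and turn from the pose commanded when the call began, along the tool's axes at that moment; what a row does not reach only later rows make up. A row lasts 1/12 s, in which the tool goes at most 41.7 mm and 7.16 degrees, less where a joint would pass 70% of its speed; a pose out of reach is approached as far as the arm can. A call with a gripper value outside its range is refused whole. The fingers move at their own pace and stop on an object; "newtons" is the grip in N (left out, the last holds). Time passes only in rows, so rows that repeat a pose let the fingers close. It gives the time, the measured TCP pose, the force and the opening at its end, in the units of the state.
- robot.read_state(): the state, without advancing time (a new reading comes with each control period).
- optics.capture(name): name is "side" or "top" or "wrist"; returns the picture (384x512x3 uint8, blue, green, red); there is no depth.
- optics.camera_params(name): a dict with "fov_y" (degrees; the focal length in pixels is half the picture's height over the tangent of half this angle, whatever the lens; pixels are square), "cx", "cy" (the principal point, pixels), "R" (3x3) and "t" (3): a world point X has camera coordinates R X + t; the wrist camera has in their place "hand_eye" (4x4, takes a point from camera to tool coordinates, whose origin is the TCP and whose axes are the tool frame's). Camera axes: x right, y down, z forward; pixel columns grow to the right and rows downward; lengths in mm; the calibration is good to about 2 mm. A picture is of the moment at which its call begins: read the wrist's pose just before it. camera_params takes no time and is no camera call.
- order.hand_in(): hands the job in, once; it reports no verdict.
Trained networks look in the newest picture that a camera, given by its name, has taken for a name from the list of things; names that differ only in an ending like _2 or _b are one class to them, and where a whole thing is asked for, a point or a joint stands for the part that bears it (a point fixed in the world has none). Each returns a list of dicts, best first, with "confidence" (0 to 1); they miss things now and then, are a little off and sometimes report something else, mostly with a low value. They report only what shows in the picture. A call takes as long as a camera call.
- recognise(camera, target): "position" ([x, y, z] in mm, in world coordinates, good to about 4 mm: the middle of the surface that is visible of it).
- pinpoint(camera, target): "position" ([x, y, z] in mm, in world coordinates, good to about 4 mm: a listed point, or the origin of a listed thing).
The state is a dict: "t": time; "qpos": joint angles; "joint_velocities": joint speeds; "tau": joint torques, N m; "tcp_pos": TCP position; "orientation": TCP orientation; "force": force on the tool from outside, world axes, zero at the start; "wrist_torque": the same for the moment, N m; "finger_gap": finger opening in mm.
Only numpy, scipy, OpenCV 4.12 (cv2) and the standard library are available. Lean on these libraries where they do the work, as an engineer would, in place of code of your own. Each camera call takes 0.05 s, during which the arm holds its last target.

TASK

In this optical inspection cell, take the large round dial by the upright grip on its plate and turn it by hand through exactly one full turn, clockwise as seen from above, so that every nest has gone round once and the grip is back at the index post where it began. Then let go, and do not turn the small handwheel on the stage beside it.

Things in the scene. Friction and masses are not known exactly. Their poses are not given: they have to be found in the camera images.
- dial (a joint): angle of the large dial about its vertical axis, rad; within 0.1 of 0 at the start (0: grip at the index post), grows clockwise seen from above; one full turn is 6.28. It turns endlessly either way, without spring or stop, and stays where it is left; light friction, about 2 N at the grip.
- dial_axis (a point): centre of the large dial on its upper face, 76 mm above the table; x points to the fixed index post. Steel plate 240 mm across on a fixed pedestal; hub 48 mm across, 16 mm high; five round nests 6 mm high. The index post just outside the rim is no higher than the plate. It stands left or right of the small handwheel, axes 280 mm or more apart; no bystander within 180 mm is over 107 mm high.
- dial_grip (a point): centre of the top of the large dial's grip: an upright black plastic cylinder, 22 mm in diameter, 52 mm tall on a 3 mm collar, 80 mm from the dial's axis; its top is 55 mm above the plate's upper face, 131 mm above the table. It revolves freely on its own pin, so a gripper holding it need not turn with the dial.
- focus_grip (a point): centre of the top of the crank pin (12 mm in diameter, 34 mm tall, top 107 mm above the table) of the small handwheel, which is not to be turned: a steel wheel 90 mm across with a knurled edge, its axis 33 mm from the pin, on a square stage.

How it is judged (in metres and radians):
On the way:
1. the large dial has been turned clockwise through half a turn (value of joint dial above 3.14 rad), for 0.1 s.
At the end, for the whole second after the job is handed in: The large dial has made one full clockwise turn and stands still with its grip back at the index post, within 15 degrees (joint between 6.02 and 6.55 rad); the small handwheel's crank pin is within 15 mm of where it was (value of joint dial between 6.02 and 6.55 rad and velocity of joint dial between -0.05 and 0.05 rad/s and distance of focus_grip from where it was at the start of the episode below 0.015 m); the robot touches nothing.
It fails at once if the small handwheel is turned (its crank pin moves more than 15 mm) (distance of focus_grip from where it was at the start of the episode above 0.015 m).
It also fails if it takes over 56 s, if anything falls off the work surface, if the arm or the gripper's body presses on something with over 40 N, if the wrist force passes 120 N, or if a joint passes its speed limit or range.

## Working session

There is one attempt and no reset: what is moved stays moved. The work goes in short steps, Python scripts to look and compute and a tool call to move; the robot and the scene stay as the last step left them, time stands still between calls to the robot, and variables do not carry over. Pictures are saved under pics/ and viewed, and the job is handed in when it is done.

Besides the shell and the picture viewer there is one more tool, called after "Request:" as a command line: name --argument value ..., lists and objects as JSON in quotes. drive_tool: Moves the arm, as the interface text tells. Its arguments: {"type":"object","properties":{"steps":{"type":"array"},"newtons":{"type":"number"}},"required":["steps"]}

```bash
mkdir -p pics; ls
python3 - <<'E'
from rig import robot, optics, order, recognise, pinpoint
import cv2
s=robot.read_state(); print(s)
for n in ["top","side"]:
    cv2.imwrite(f"pics/{n}0.png",optics.capture(n))
    for t in ["dial_axis","dial_grip","focus_grip"]:
        print(n,t,pinpoint(n,t)[:2])
    p=optics.camera_params(n);print(p)
E
```

```text
pics
{'t': 0.0, 'qpos': array([-1.34148778e+00,  2.07445899e-01,  1.54297896e+00,  3.95865261e-05,
        1.39347006e+00, -1.50529465e-01]), 'joint_velocities': array([ 0.00135529,  0.00092018, -0.00093655,  0.00157079,  0.0003797 ,
       -0.00012501]), 'tau': array([-9.13768235e-04, -3.83038187e+01, -2.91595781e+01,  3.99401574e-05,
        1.06314174e-02, -2.73409945e-06]), 'tcp_pos': array([ 213.00394931, -533.27651094,  230.09918252]), 'orientation': array([ 0.39718445,  0.5859861 , -0.39605931,  0.58480922]), 'force': array([-0.13199877,  0.26918476, -0.67330915]), 'wrist_torque': array([-0.00865271, -0.02483528,  0.01837843]), 'finger_gap': 85.24225150024436}
top dial_axis [{'position': [506.6, 199.8, 108.8], 'confidence': 0.71}, {'position': [543.5, -184.1, 72.4], 'confidence': 0.58}]
top dial_grip [{'position': [573.0, -261.6, 132.1], 'confidence': 0.74}]
top focus_grip [{'position': [508.0, 199.7, 109.6], 'confidence': 0.87}]
{'fov_y': 49.852486264937085, 'cx': 249.5793292797549, 'cy': 191.58564580679078, 'R': array([[-0.027765  , -0.99955457, -0.01094355],
       [-0.99890066,  0.02815717, -0.03747862],
       [ 0.03777007,  0.00989093, -0.99923751]]), 't': array([ 46.91482749, 529.9805568 , 957.82792054])}
side dial_axis [{'position': [548.0, -184.4, 78.5], 'confidence': 0.78}]
side dial_grip [{'position': [571.1, -255.0, 131.5], 'confidence': 0.92}]
side focus_grip [{'position': [508.4, 205.0, 106.8], 'confidence': 0.85}]
{'fov_y': 43.66189257453063, 'cx': 260.09342212001826, 'cy': 184.70635379663014, 'R': array([[ 0.98898237, -0.1480247 ,  0.00159792],
       [-0.08654238, -0.58689698, -0.8050232 ],
       [ 0.12010113,  0.79601547, -0.59324117]]), 't': array([-542.66717092,  152.23653949,  754.61923719])}
```

View pics/top0.png

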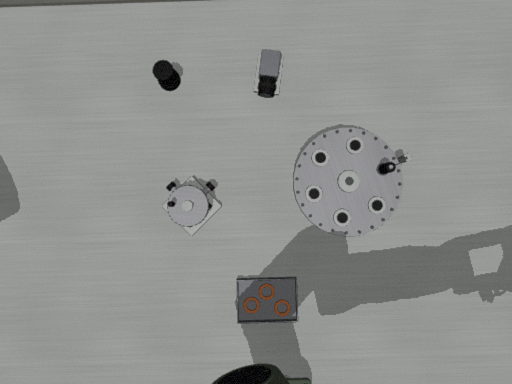

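View pics/side0.png

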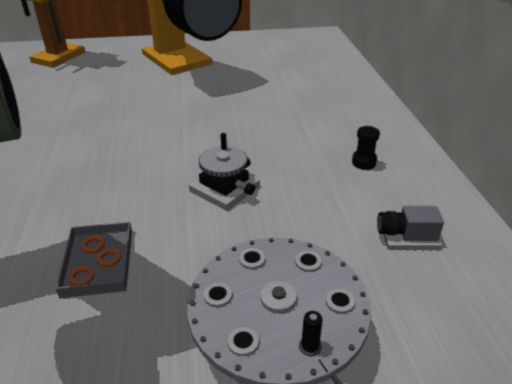

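```bash
cat > h.py <<'E'
import numpy as np
from rig import robot, optics, order, recognise, pinpoint
def ray(n,u,v,z):
    p=optics.camera_params(n);f=192/np.tan(np.radians(p['fov_y']/2))
    R=np.array(p['R']);t=np.array(p['t']);c=-R.T@t;d=R.T@np.array([(u-p['cx'])/f,(v-p['cy'])/f,1])
    return c+d*(z-c[2])/d[2]
def proj(n,X):
    p=optics.camera_params(n);f=192/np.tan(np.radians(p['fov_y']/2))
    q=np.array(p['R'])@np.array(X)+np.array(p['t']);return f*q[0]/q[2]+p['cx'],f*q[1]/q[2]+p['cy']
E
python3 - <<'E'
from h import *
import cv2
a=cv2.imread('pics/top0.png')[110:250,280:430]; b=cv2.imread('pics/side0.png')[230:384,180:380]
cv2.imwrite('pics/ctop.png',cv2.resize(a,None,fx=5,fy=5,interpolation=cv2.INTER_CUBIC)[:600])
cv2.imwrite('pics/cside.png',cv2.resize(b,None,fx=3.8,fy=3.8,interpolation=cv2.INTER_CUBIC))
print(ray('top',348.5,181.5,92),ray('side',279,292,92),ray('side',312.5,316,131),ray('top',391,167,131),ray('top',402,157,76))
for X in [(547,-186,76),(547,-186,92),(571,-257,131),(571,-257,79)]: print(X,proj('top',X),proj('side',X))
E
```

```text
[ 543.6276668  -181.08485032   92.        ] [ 545.79736411 -183.56887336   92.        ] [ 569.86943795 -256.80639001  131.        ] [ 568.71212705 -259.96554544  131.        ] [ 594.70833329 -303.10670965   76.        ]
(547, -186, 76) (np.float64(349.02630559606774), np.float64(180.34636473011722)) (np.float64(279.9322459047985), np.float64(301.5365599954199))
(547, -186, 92) (np.float64(350.74165340879097), np.float64(179.86323951633608)) (np.float64(280.2569477611684), np.float64(293.3374408042497))
(571, -257, 131) (np.float64(389.50200691149195), np.float64(165.92805585882923)) (np.float64(313.51789550473757), np.float64(316.01843935810825))
(571, -257, 79) (np.float64(381.6668015960359), np.float64(168.30949777292415)) (np.float64(310.56577131902844), np.float64(344.02447929290855))
```

View pics/ctop.png

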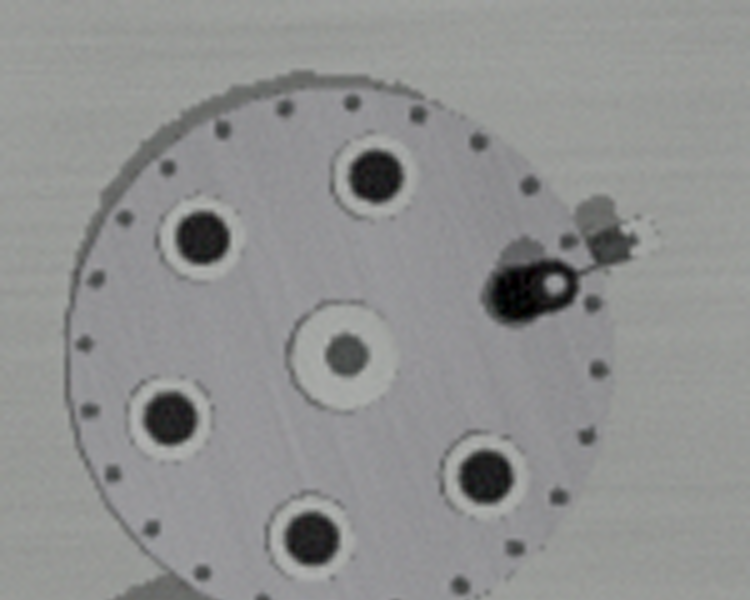

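View pics/cside.png

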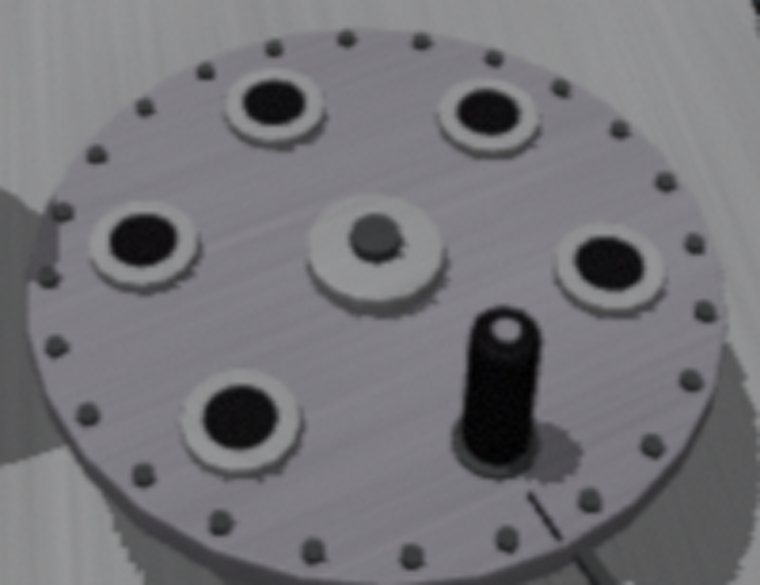

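Run:
```python
from h import *
from scipy.spatial.transform import Rotation as Ro
s=robot.read_state();R=Ro.from_quat(s['orientation']).as_matrix();print(R.round(3),s['t'])
T=np.array([570,-258,160]);print(R.T@(T-s['tcp_pos'])/40)
import cv2
cv2.imwrite('pics/w0.png',optics.capture('wrist'))
```

```text
[[-0.     0.929  0.371]
 [ 0.     0.371 -0.929]
 [-1.     0.    -0.   ]] 0.4
[ 1.7793264  10.8426872  -3.09775189]
```

Request:
drive_tool --steps '[[[50,0.1,1.0,-0.3,0,0,0],[50,0.2,2.0,-0.6,0,0,0],[50,0.4,3.0,-0.9,0,0,0],[50,0.6,4.0,-1.2,0,0,0],[50,0.8,5.0,-1.5,0,0,0],[50,1.0,6.0,-1.8,0,0,0],[50,1.2,7.0,-2.1,0,0,0],[50,1.3,8.0,-2.4,0,0,0],[50,1.4,9.0,-2.7,0,0,0],[50,1.5,10.0,-2.9,0,0,0],[50,1.5,10.84,-3.1,0,0,0],[50,1.5,10.84,-3.1,0,0,0]]]' --newtons 40

```text
t: 1.45
tcp_pos: [574.9, -253.0, 171.0]
orientation: [0.396, 0.586, -0.393, 0.587]
force: [-0.1, -0.2, 0.1]
finger_gap: 50.2
```

Run:
```python
from h import *
import cv2
s=robot.read_state();print(s['t'],s['tcp_pos'],s['qpos'])
cv2.imwrite('pics/w1.png',optics.capture('wrist'))
print(optics.camera_params('wrist'))
for t in ['dial_grip','dial_axis']: print(pinpoint('wrist',t)[:2])
a=optics.capture('side'); cv2.imwrite('pics/s1.png',a)
for t in ['dial_grip','dial_axis']: print(pinpoint('side',t)[:2])
s=robot.read_state();print(s['t'],s['tcp_pos'])
```

```text
1.45 [ 574.87347302 -253.04744847  170.97479869] [-0.5541377   0.36720249  1.46582013  0.0036854   1.3069036   0.62918259]
{'fov_y': 71.53615888473125, 'cx': 253.5122528739557, 'cy': 192.9438644671447, 'hand_eye': array([[ 5.14859363e-04, -3.16555913e-01,  9.48573713e-01,
        -1.43045764e+02],
       [-5.06162663e-04, -9.48573800e-01, -3.16555667e-01,
         8.17470964e+01],
       [ 9.99999739e-01, -3.17150947e-04, -6.48610886e-04,
         4.99026861e-01],
       [ 0.00000000e+00,  0.00000000e+00,  0.00000000e+00,
         1.00000000e+00]])}
[{'position': [571.1, -259.6, 132.4], 'confidence': 0.76}]
[{'position': [547.0, -184.5, 77.5], 'confidence': 0.85}]
[{'position': [569.9, -255.8, 133.4], 'confidence': 0.83}]
[{'position': [548.6, -187.0, 77.0], 'confidence': 0.87}, {'position': [508.3, 204.1, 108.6], 'confidence': 0.26}]
1.75 [ 568.8386934  -259.24000342  171.3657629 ]
```

View pics/w1.png

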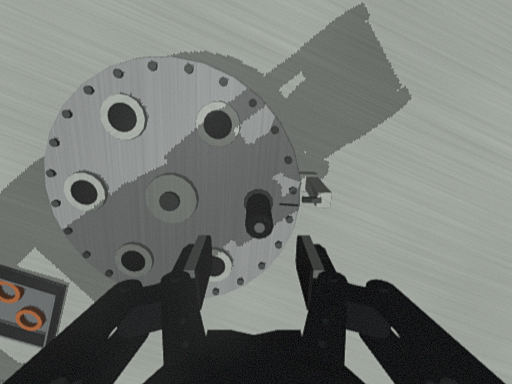

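View pics/s1.png

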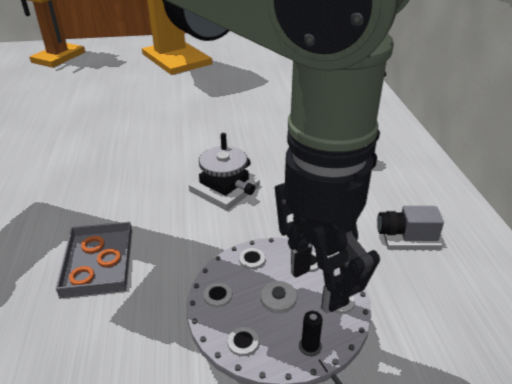

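Request:
drive_tool --steps '[[[50,0.5,0,0,0,0,0],[50,1.0,0,0,0,0,0],[50,1.5,0,0,0,0,0],[50,1.85,0,0,0,0,0],[50,1.85,0,0,0,0,0],[50,1.85,0,0,0,0,0]]]'

```text
t: 2.25
tcp_pos: [568.4, -258.8, 96.6]
orientation: [0.397, 0.586, -0.397, 0.584]
force: [-0.8, -0.2, 0.0]
finger_gap: 50.2
```

Run:
```python
from h import *
import cv2
s=robot.read_state();print(s['t'],s['tcp_pos'],s['force'])
cv2.imwrite('pics/w2.png',optics.capture('wrist'))
s=robot.read_state();print(s['t'],s['tcp_pos'],s['force'])
```

```text
2.25 [ 568.42768046 -258.82426886   96.64399345] [-0.78156012 -0.23019079  0.01820033]
2.3 [ 569.57395531 -259.22265695   97.99437196] [ 0.14250468 -0.55273012 -0.31330804]
```

View pics/w2.png

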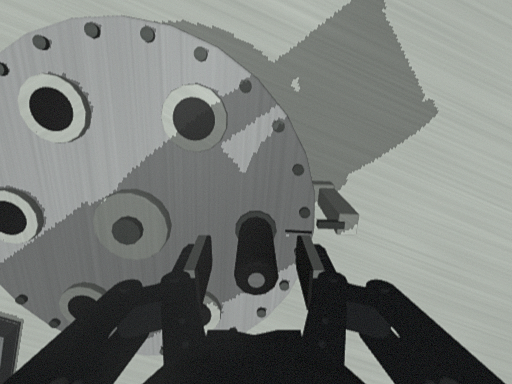

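Run:
```python
from h import *
from scipy.spatial.transform import Rotation as Ro
s=robot.read_state();R=Ro.from_quat(s['orientation']).as_matrix();p=optics.camera_params('wrist');H=p['hand_eye'];f=192/np.tan(np.radians(p['fov_y']/2))
def w(u,v,z):
    d=R@H[:3,:3]@np.array([(u-p['cx'])/f,(v-p['cy'])/f,1]);c=R@H[:3,3]+np.array([569.3,-258.5,97.5])
    return c+d*(z-c[2])/d[2]
print(w(256.5,281,131),w(129,222,92),w(255,222,79))
```

```text
[ 569.95018363 -260.21318287  131.        ] [ 554.0012338  -183.30653034   92.        ] [ 576.80767961 -256.99546025   79.        ]
```

Request:
drive_tool --steps '[[[10,0,0,0,0,0,0],[10,0,0,0,0,0,0],[10,0,0,0,0,0,0],[10,0,0,0,0,0,0],[10,0,0,0,0,0,0],[10,0,0,0,0,0,0],[10,0,0,0,0,0,0],[10,0,0,0,0,0,0]]]' --newtons 40

```text
t: 2.97
tcp_pos: [570.9, -259.2, 99.2]
orientation: [0.396, 0.584, -0.397, 0.587]
force: [-1.3, -1.2, 5.7]
finger_gap: 20.6
```

```bash
cat >> h.py <<'E'
def rows(phi0,phi1,n,r=80,cr=None):
    a=np.radians(21.75);b=np.radians(-68.25)
    for k in range(1,n+1):
        p=np.radians(phi0+(phi1-phi0)*k/n);q=np.radians(phi0)
        print(k,round(r/40*(np.cos(p-a)-np.cos(q-a)),2),round(r/40*(np.cos(p-b)-np.cos(q-b)),2))
E
python3 -c "
from h import *
rows(-72,-112,8)"
```

```text
1 -0.17 -0.02
2 -0.34 -0.05
3 -0.51 -0.1
4 -0.67 -0.17
5 -0.83 -0.24
6 -0.98 -0.33
7 -1.12 -0.44
8 -1.25 -0.55
```

Request:
drive_tool --steps '[[[10,0,-0.17,-0.02,0,0,0],[10,0,-0.34,-0.05,0,0,0],[10,0,-0.51,-0.1,0,0,0],[10,0,-0.67,-0.17,0,0,0],[10,0,-0.83,-0.24,0,0,0],[10,0,-0.98,-0.33,0,0,0],[10,0,-1.12,-0.44,0,0,0],[10,0,-1.25,-0.55,0,0,0],[10,0,-1.25,-0.55,0,0,0],[10,0,-1.25,-0.55,0,0,0]]]'

```text
t: 3.8
tcp_pos: [515.1, -256.7, 99.2]
orientation: [0.396, 0.585, -0.397, 0.586]
force: [-0.6, 0.2, 8.0]
finger_gap: 20.7
```

Run:
```python
from h import *
s=robot.read_state();print(s['t'],s['tcp_pos'],s['force'],s['wrist_torque'])
rows(-112,-162,10)
optics.capture('top');optics.capture('side')
for n in['top','side']:print([pinpoint(n,t)[:1] for t in ['dial_grip','dial_axis']])
s=robot.read_state();print(s['t'],s['tcp_pos'],s['force'],s['wrist_torque'])
```

```text
3.8 [ 515.10253604 -256.73829994   99.16539817] [-0.58755262  0.17634431  7.99269939] [0.06517785 0.20751715 0.03375189]
1 -0.12 -0.13
2 -0.23 -0.26
3 -0.33 -0.41
4 -0.41 -0.56
5 -0.48 -0.72
6 -0.54 -0.89
7 -0.58 -1.05
8 -0.61 -1.23
9 -0.62 -1.4
10 -0.61 -1.58
[[{'position': [517.7, -255.6, 129.5], 'confidence': 0.7}], [{'position': [547.2, -186.7, 75.7], 'confidence': 0.83}]]
[[{'position': [517.5, -252.8, 129.4], 'confidence': 0.87}], []]
4.1 [ 515.36535336 -256.8564728    99.15402678] [-1.71173965  0.15508607  9.10769395] [ 0.11534904  0.21426155 -0.05664539]
```

Request:
drive_tool --steps '[[[10,0,-0.12,-0.13,0,0,0],[10,0,-0.23,-0.26,0,0,0],[10,0,-0.33,-0.41,0,0,0],[10,0,-0.41,-0.56,0,0,0],[10,0,-0.48,-0.72,0,0,0],[10,0,-0.54,-0.89,0,0,0],[10,0,-0.58,-1.05,0,0,0],[10,0,-0.61,-1.23,0,0,0],[10,0,-0.62,-1.4,0,0,0],[10,0,-0.61,-1.58,0,0,0],[10,0,-0.61,-1.58,0,0,0],[10,0,-0.61,-1.58,0,0,0]]]'

```text
t: 5.1
tcp_pos: [469.7, -206.3, 99.1]
orientation: [0.397, 0.585, -0.396, 0.586]
force: [-0.2, 1.5, 10.0]
finger_gap: 20.5
```

Run:
```python
from h import *
import cv2
s=robot.read_state();print(s['t'],s['tcp_pos'],s['force'],s['wrist_torque'])
rows(-162,-212,10)
c=546-80*0
for phi in(-72,-112,-162): print(phi, 80*np.cos(np.radians(phi))+545.3,80*np.sin(np.radians(phi))-182)
optics.capture('top');cv2.imwrite('pics/s3.png',optics.capture('side'))
for n in['top','side']:print([pinpoint(n,t)[:1] for t in ['dial_grip','dial_axis']])
s=robot.read_state();print(s['t'],s['tcp_pos'],s['force'],s['wrist_torque'])
```

```text
5.1 [ 469.70871704 -206.33780933   99.08385603] [-0.17195846  1.53700968  9.9760007 ] [ 0.28549749  0.03481897 -0.01650678]
1 0.02 -0.17
2 0.05 -0.34
3 0.1 -0.51
4 0.17 -0.67
5 0.24 -0.83
6 0.33 -0.98
7 0.44 -1.12
8 0.55 -1.25
9 0.68 -1.37
10 0.81 -1.48
-72 570.0213595499957 -258.0845213036123
-112 515.331472526727 -256.174708365343
-162 469.21547869638766 -206.7213595499958
[[{'position': [470.5, -207.1, 130.8], 'confidence': 0.93}], [{'position': [546.3, -183.3, 73.6], 'confidence': 0.84}]]
[[{'position': [471.8, -204.8, 130.8], 'confidence': 0.57}], [{'position': [545.7, -184.5, 80.4], 'confidence': 0.77}]]
5.4 [ 469.81424828 -206.6865849    99.13218432] [ 0.52554811  1.48880205 10.47852486] [ 0.25500099 -0.00044243  0.00103507]
```

View pics/s3.png

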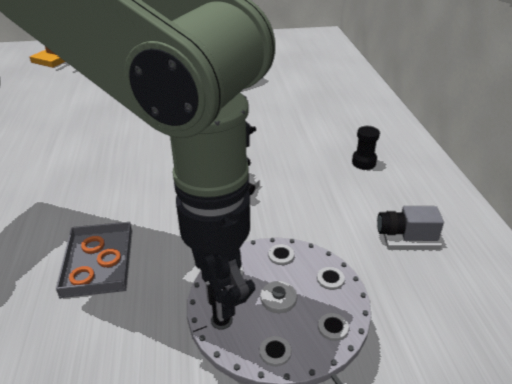

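Request:
drive_tool --steps '[[[10,0,0.02,-0.17,0,0,0],[10,0,0.05,-0.34,0,0,0],[10,0,0.1,-0.51,0,0,0],[10,0,0.17,-0.67,0,0,0],[10,0,0.24,-0.83,0,0,0],[10,0,0.33,-0.98,0,0,0],[10,0,0.44,-1.12,0,0,0],[10,0,0.55,-1.25,0,0,0],[10,0,0.68,-1.37,0,0,0],[10,0,0.81,-1.48,0,0,0],[10,0,0.81,-1.48,0,0,0],[10,0,0.81,-1.48,0,0,0]]]'

```text
t: 6.4
tcp_pos: [478.9, -139.8, 99.1]
orientation: [0.397, 0.584, -0.396, 0.587]
force: [1.2, 0.6, 9.8]
finger_gap: 20.8
```

Run:
```python
from h import *
s=robot.read_state();print(s['t'],s['tcp_pos'],s['force'],s['wrist_torque'])
rows(-212,-262,10)
print('next');rows(-262,-312,10)
```

```text
6.4 [ 478.89788015 -139.78571707   99.12942607] [1.21353203 0.6106937  9.79599105] [ 0.11011465 -0.30312463  0.02073785]
1 0.15 -0.1
2 0.3 -0.18
3 0.46 -0.25
4 0.62 -0.31
5 0.79 -0.35
6 0.96 -0.38
7 1.14 -0.39
8 1.31 -0.38
9 1.49 -0.36
10 1.66 -0.33
next
1 0.17 0.05
2 0.33 0.11
3 0.49 0.19
4 0.64 0.28
5 0.78 0.38
6 0.91 0.5
7 1.03 0.62
8 1.14 0.76
9 1.23 0.91
10 1.32 1.06
```

Request:
drive_tool --steps '[[[10,0,0.15,-0.1,0,0,0],[10,0,0.3,-0.18,0,0,0],[10,0,0.46,-0.25,0,0,0],[10,0,0.62,-0.31,0,0,0],[10,0,0.79,-0.35,0,0,0],[10,0,0.96,-0.38,0,0,0],[10,0,1.14,-0.39,0,0,0],[10,0,1.31,-0.38,0,0,0],[10,0,1.49,-0.36,0,0,0],[10,0,1.66,-0.33,0,0,0],[10,0,1.66,-0.33,0,0,0],[10,0,1.66,-0.33,0,0,0]]]'

```text
t: 7.4
tcp_pos: [535.8, -103.7, 99.2]
orientation: [0.397, 0.584, -0.396, 0.587]
force: [1.3, -1.0, 8.2]
finger_gap: 20.8
```

Run:
```python
from h import *
import cv2
s=robot.read_state();print(s['t'],s['tcp_pos'],s['force'],s['wrist_torque'])
cv2.imwrite('pics/s4.png',optics.capture('side'))
```

```text
7.4 [ 535.78196127 -103.67137962   99.1563131 ] [ 1.32518356 -0.99062567  8.22859624] [-0.19274262 -0.24892041 -0.05695433]
```

View pics/s4.png

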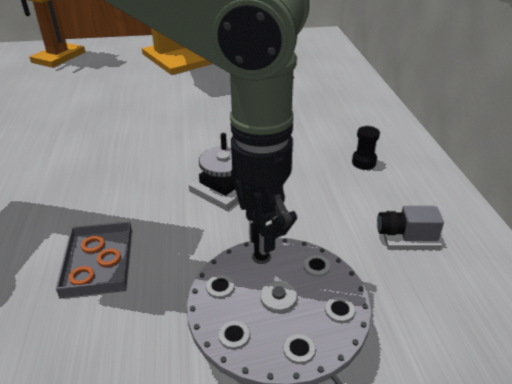

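Grip is held at the far side (pixel ~(262,250)); the dial has followed, and the handwheel (222,160) is well clear.

Request:
drive_tool --steps '[[[10,0,0.17,0.05,0,0,0],[10,0,0.33,0.11,0,0,0],[10,0,0.49,0.19,0,0,0],[10,0,0.64,0.28,0,0,0],[10,0,0.78,0.38,0,0,0],[10,0,0.91,0.5,0,0,0],[10,0,1.03,0.62,0,0,0],[10,0,1.14,0.76,0,0,0],[10,0,1.23,0.91,0,0,0],[10,0,1.32,1.06,0,0,0],[10,0,1.32,1.06,0,0,0],[10,0,1.32,1.06,0,0,0]]]'

```text
t: 8.45
tcp_pos: [600.0, -123.8, 99.2]
orientation: [0.397, 0.584, -0.397, 0.587]
force: [0.9, -1.0, 8.6]
finger_gap: 20.4
```

Run:
```python
from h import *
s=robot.read_state();print(s['t'],s['tcp_pos'],s['force'],s['wrist_torque'])
rows(-312,-362,10)
print('next');rows(-362,-412,10)
print('next');rows(-412,-432,4)
```

```text
8.45 [ 600.01453556 -123.75076852   99.19868452] [ 0.89339078 -0.96985783  8.64299504] [-0.19226039 -0.12979085 -0.00171444]
1 0.07 0.16
2 0.13 0.32
3 0.17 0.49
4 0.19 0.67
5 0.21 0.84
6 0.2 1.02
7 0.18 1.19
8 0.15 1.36
9 0.1 1.53
10 0.04 1.69
next
1 -0.08 0.16
2 -0.17 0.31
3 -0.27 0.45
4 -0.39 0.58
5 -0.51 0.7
6 -0.65 0.81
7 -0.79 0.9
8 -0.95 0.99
9 -1.11 1.06
10 -1.27 1.11
next
1 -0.17 0.04
2 -0.34 0.07
3 -0.52 0.08
4 -0.69 0.08
```

Request:
drive_tool --steps '[[[10,0,0.07,0.16,0,0,0],[10,0,0.13,0.32,0,0,0],[10,0,0.17,0.49,0,0,0],[10,0,0.19,0.67,0,0,0],[10,0,0.21,0.84,0,0,0],[10,0,0.2,1.02,0,0,0],[10,0,0.18,1.19,0,0,0],[10,0,0.15,1.36,0,0,0],[10,0,0.1,1.53,0,0,0],[10,0,0.04,1.69,0,0,0],[10,0,0.04,1.69,0,0,0],[10,0,0.04,1.69,0,0,0]]]'

```text
t: 9.45
tcp_pos: [626.2, -186.2, 99.2]
orientation: [0.397, 0.584, -0.397, 0.587]
force: [0.6, -1.2, 7.4]
finger_gap: 20.9
```

Request:
drive_tool --steps '[[[10,0,-0.08,0.16,0,0,0],[10,0,-0.17,0.31,0,0,0],[10,0,-0.27,0.45,0,0,0],[10,0,-0.39,0.58,0,0,0],[10,0,-0.51,0.7,0,0,0],[10,0,-0.65,0.81,0,0,0],[10,0,-0.79,0.9,0,0,0],[10,0,-0.95,0.99,0,0,0],[10,0,-1.11,1.06,0,0,0],[10,0,-1.27,1.11,0,0,0],[10,0,-1.27,1.11,0,0,0],[10,0,-1.27,1.11,0,0,0]]]'

```text
t: 10.45
tcp_pos: [594.8, -246.6, 99.2]
orientation: [0.396, 0.584, -0.397, 0.586]
force: [0.9, -2.0, 7.2]
finger_gap: 20.4
```

Run:
```python
from h import *
import cv2
s=robot.read_state();print(s['t'],s['tcp_pos'],s['force'],s['wrist_torque'])
cv2.imwrite('pics/s5.png',optics.capture('side'))
```

```text
10.45 [ 594.76902719 -246.58835152   99.20287062] [ 0.87485933 -2.01448761  7.16188908] [-0.40573316 -0.00252628 -0.0110128 ]
```

View pics/s5.png

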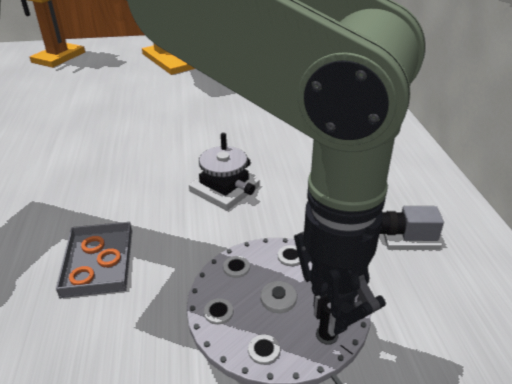

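Request:
drive_tool --steps '[[[10,0,-0.17,0.04,0,0,0],[10,0,-0.34,0.07,0,0,0],[10,0,-0.52,0.08,0,0,0],[10,0,-0.69,0.08,0,0,0],[10,0,-0.69,0.08,0,0,0],[10,0,-0.69,0.08,0,0,0],[10,0,-0.69,0.08,0,0,0],[10,0,-0.69,0.08,0,0,0]]]'

```text
t: 11.17
tcp_pos: [570.2, -259.3, 99.2]
orientation: [0.396, 0.584, -0.397, 0.586]
force: [-0.9, -2.4, 8.1]
finger_gap: 20.6
```

Run:
```python
from h import *
import cv2
s=robot.read_state();print(s['t'],s['tcp_pos'],s['force'],s['wrist_torque'])
a=optics.capture('side');cv2.imwrite('pics/s6.png',cv2.resize(a[230:384,180:380],None,fx=3.8,fy=3.8,interpolation=cv2.INTER_CUBIC))
```

```text
11.1667 [ 570.16569885 -259.34158567   99.16871058] [-0.92942518 -2.36728555  8.14823115] [-0.3410306   0.13718754 -0.04801542]
```

View pics/s6.png

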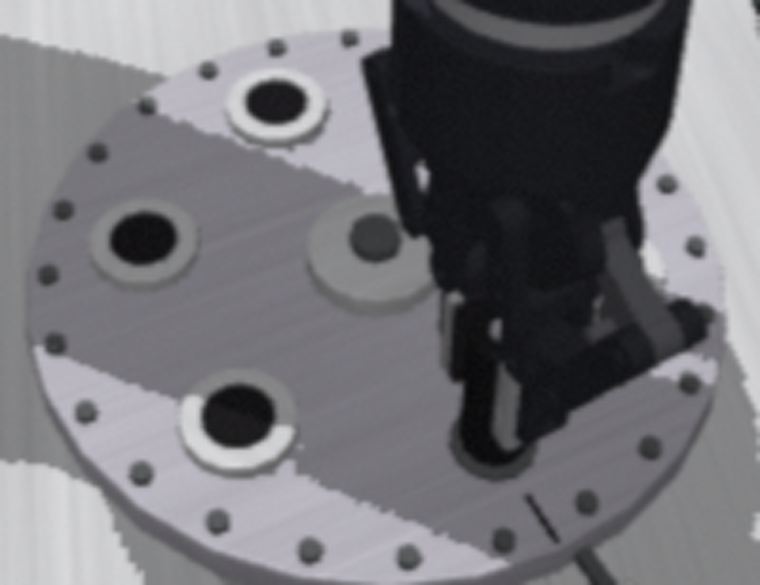

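The index mark sits at (530,497)–(557,540), the same place as at the start and in line with the post. Time to release and retract.

Request:
drive_tool --steps '[[[50,0,0,0,0,0,0],[50,0,0,0,0,0,0],[50,0,0,0,0,0,0],[50,0,0,0,0,0,0],[50,0,0,0,0,0,0],[50,0,0,0,0,0,0]]]'

```text
t: 11.72
tcp_pos: [569.9, -257.6, 96.7]
orientation: [0.397, 0.586, -0.397, 0.585]
force: [-0.3, 0.1, -0.1]
finger_gap: 49.9
```

Request:
drive_tool --steps '[[[50,-0.3,0,0,0,0,0],[50,-0.8,0,0,0,0,0],[50,-1.5,0,0,0,0,0],[50,-2.2,0,0,0,0,0],[50,-2.8,0,0,0,0,0],[50,-3.0,-1.0,0,0,0,0],[50,-3.0,-1.8,0,0,0,0],[50,-3.0,-2.5,0,0,0,0],[50,-3.0,-2.5,0,0,0,0],[50,-3.0,-2.5,0,0,0,0],[50,-3.0,-2.5,0,0,0,0]]]'

```text
t: 12.63
tcp_pos: [478.0, -295.1, 218.1]
orientation: [0.397, 0.585, -0.397, 0.586]
force: [0.9, 0.9, -0.3]
finger_gap: 50.0
```

Run:
```python
from h import *
import cv2
s=robot.read_state();print(s['t'],s['tcp_pos'],s['force'],abs(s['joint_velocities']).max())
for n in ['top','side']:
    cv2.imwrite(f'pics/{n}7.png',optics.capture(n))
    for t in ['dial_grip','dial_axis','focus_grip']:print(n,t,pinpoint(n,t)[:1])
s=robot.read_state();print(s['t'],s['force'])
a=cv2.imread('pics/side0.png');b=cv2.imread('pics/side7.png')
cv2.imwrite('pics/cmp.png',np.hstack([cv2.resize(x[130:384,150:380],None,fx=1.7,fy=1.7,interpolation=cv2.INTER_CUBIC) for x in(a,b)]))
```

```text
12.6333 [ 478.00590607 -295.14378506  218.13764393] [ 0.89949457  0.91933832 -0.33694486] 0.016058225978191593
top dial_grip [{'position': [570.4, -259.4, 129.3], 'confidence': 0.84}]
top dial_axis [{'position': [547.4, -185.3, 77.3], 'confidence': 0.6}]
top focus_grip [{'position': [505.6, 199.3, 112.1], 'confidence': 0.94}]
side dial_grip [{'position': [570.4, -257.0, 130.5], 'confidence': 0.96}]
side dial_axis [{'position': [547.9, -184.4, 78.0], 'confidence': 0.76}]
side focus_grip []
13.0333 [1.00588204 0.66554867 0.04146827]
```

View pics/cmp.png

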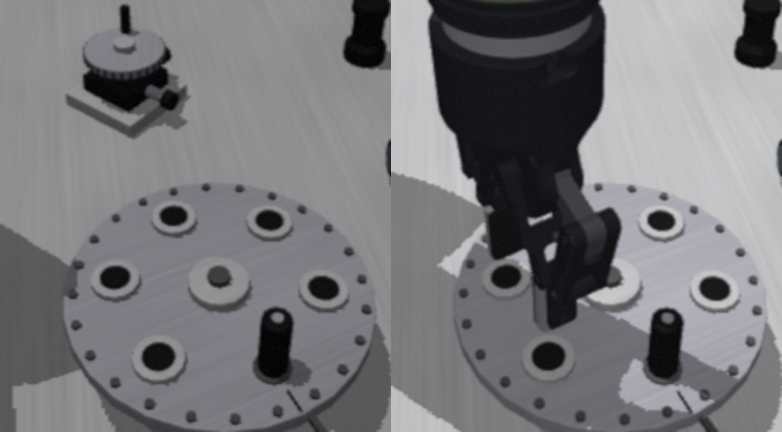

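View pics/top7.png

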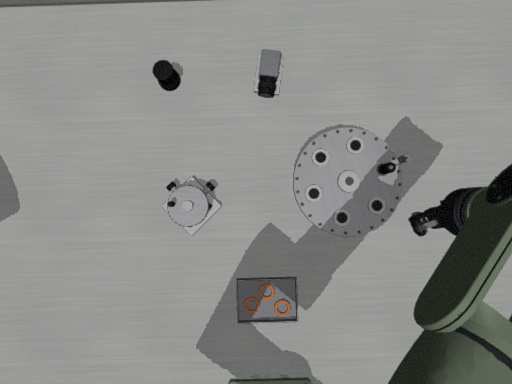

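The grip is back at (388,168) in the top view, as at the start. The crank pin is unchanged at (171,204), and the arm is clear of everything.

```bash
python3 -c "
from rig import order
print(order.hand_in())"
```

```text
the job is handed in; nothing more can be done
None
```

I turned the dial one full turn clockwise by its grip, brought it back to the index post, let go and lifted the arm clear. The job was handed in at about 13 s; the hand-in reports no verdict.

- **Dial:** after release, the grip was located at about (570, -258), within 4 mm of where it started. The index mark on the plate lines up with the post as before, in both the side and top views.
- **Forces:** where I read the wrist force, at the end of each move, it was about 10 N at most, and about 1 N after release. I did not see the peaks between readings.
- **Handwheel:** in the top view its crank pin has not moved (network 505.6, 199.3, against 508.0, 199.7 at the start).
- **Failed checks:** the last side-view search for the handwheel pin found nothing, because the arm was blocking that view. Earlier, the first top-view search for the dial's axis wrongly picked the handwheel, so I ignored it.

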